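# Seat a lens barrel against its stop in a sprung V-block and hold it pressed

### The job

On the lab bench, first swing the orange stop bar of the V-block fixture down until it rests in its blue catch. Then take the black lens barrel from its yellow rest, lay it lengthwise in the brass V with its end up against the closed stop bar, and press it gently down so that it bears on both sides of the V and the sprung V-block sinks a few millimetres; finish while still holding it pressed down with the gripper. Do not ram the lens, and leave the tip box, the bottle and the tube rack where they are.

Things in the scene. Friction and masses are not known exactly. Their poses are not given: they have to be found in the camera images.
- lens_center (a point): Centre of the loose lens barrel: black cylinder, 34 mm diameter, 100 mm long, 0.2 to 0.31 kg, ends alike; its x axis is the cylinder axis. It starts level in a yellow rest, centre 64 mm above the table, carried near its ends only: the middle 52 mm of its length is free for fingers on both sides, down to a yellow deck 28 mm below its axis.
- vee_seat (a point): Where the centre of the barrel belongs, seated and touching the closed stop bar: on the sprung V-block, sinking with it, 54 mm above the table when up. x: along the V, level, towards the stop bar, whose inner face is 50 mm from here; y: level, across the V, towards the bar's hinge side; z up. Only about the lowest 6 mm of the seated barrel's end meets the bar.
- fixture: The fixture with the V-block. Its brass 90 degree V, open upward, is two saddles, 26 to 44 and -46 to -28 mm along x from vee_seat, apex 24 mm below it, tops 2 mm below it and 28 mm out to each side; the 54 mm between them is free for fingers down to a plate 28 mm below vee_seat. Origin: underside centre of the 150 x 150 x 10 mm base; axes as vee_seat.
- cradle (a joint): How far the V-block has sunk on its springs, m: 0 up, 0.010 at its bottom stop. It carries the lens without sinking; about 2 to 4 N of extra push starts it, then 1.2 N per mm.
- stop_bar (a joint): Angle of the orange stop bar, rad: 0 closed (level across the end of the V, resting in the catch), 1.57 upright, 1.9 fully back; starts at 1.1 to 1.7. Light hinge friction (0.05 N m): it stays where it is left and does not fall shut. Push it over from its back (hinge, +y) side and then down.
- bar_hinge (a point): Point on the fixed hinge axis of the stop bar, 37 mm above the table; axes as vee_seat, hinge axis along x. The bar is 12 x 12 mm in section and reaches 114 mm from here; closed, it points along -y. The catch (two blue prongs, tops 46 mm above the table) is 85 mm from here along -y; the hinge ears are as high.
- bar_tab (a point): Centre of the orange thumb tab (20 x 22 x 12 mm) at the free end of the stop bar, 103 mm from the hinge axis; closed, it lies 37 mm above the table, free on all sides beyond the catch.
- tip_box: Bystander: grey tip box with yellow deck and clear lid, 85 x 125 x 84 mm, loose; origin at underside centre.
- reagent_bottle: Bystander: small amber bottle, 44 mm in diameter, 85 mm tall, loose; origin at underside centre.
- tube_rack: Bystander: blue rack with tube caps, 70 x 110 x 38 mm, loose; origin at underside centre.
Mind the look-alikes: they are no part of the job. What is shaped like the part that bears lens_center but green or purple is not meant. What is shaped like the fixture but turquoise is not meant.

How it is judged:
By the outcome, as a careful person would: the job done as asked, in the order asked, and still so for the second after the job is handed in, while the arm keeps its last pose, push and grip.
It also fails if it takes over 64 s, if anything falls off the work surface, if the arm or the gripper's body presses on something with over 40 N, if the wrist force passes 120 N, or if a joint passes its speed limit or range.

### The arm

A 6-joint arm with a two-finger parallel gripper is mounted at the origin on the work surface. World frame = base frame: x ahead of the robot, y to its left, z up, the work surface at z = 0. Lengths are in m, angles in rad, forces in N, time in s.
With the tool pointing down it reaches from about 0.25 to 0.725 m from the base axis. Payload 4 kg.
Tool frame: the origin (TCP) lies at the very end of the fingers, on their centre line; the grasp point (between the pads) lies 19 mm behind it; x points along the fingers, z is the direction in which the jaws open and shut, and the axes are right-handed (so a half turn about x gives the same grasp; the last joint's range is limited). The gripper opens to 85 mm and grips with 20 to 120 N. Pads are 22 mm wide; open, the fingers measure 114 mm over their backs; the gripper's body (76 mm by 85 mm) begins 54 mm behind the grasp point. The pads swing forward as they close: fully open they stand 13 mm farther back than shut.
Start: joints at [1.192, 0.241, 0.005, 1.335, 0, 1.571], TCP at [0.185, 0.465, 0.231] pointing down, gripper open.
Joint ranges: [-2.72, 2.72], [-1.05, 1.87], [-1.09, 1.28], [-1.99, 2.15], [-1.42, 1.44], [-3.14, 3.14]. Speed limits (rad/s): [2.79, 2.79, 3.14, 3.14, 3.14, 3.14].

### API

Orientations are given as a rotation vector (axis times angle).
In Python, from plant import arm gives the robot as it stands.
- The arm moves only by the tool servo_tool, never from a script. Its argument "moves" is a list that holds one entry, the list of rows, each a list of 5 numbers: the gripper's target within -1 to 1 (shut at 1, half-way at 0, fully open at -1), then the shift along the tool's x, y, z in m, then the turn about the tool's x in rad. In form: [[[fingers, tx, ty, tz, roll], ...]]. A call has 1 to 8 rows; each row is the pose to reach, as a shift and turn from the pose commanded when the call began, along the tool's axes at that moment; what a row does not reach only later rows make up. A row lasts 1/10 s, in which the tool goes at most 50 mm and 8.59 degrees, less where a joint would pass 70% of its speed; a pose out of reach is approached as far as the arm can. A call with a gripper value outside its range is refused whole. The fingers move at their own pace and stop on an object; "newtons" is the grip in N (left out, the last holds). Time passes only in rows, so rows that repeat a pose let the fingers close. It gives the time, the measured TCP pose, the force and the opening at its end, in the units of the state.
- arm.get_obs(): the state, without advancing time (a new reading comes with each control period).
- arm.camera(name): name is "scene" or "top"; returns a dict with "frame" (480x640x3 uint8, red, green, blue), "mtx" (3x3 intrinsics, pixels), "rvec" (rotation vector, rad) and "tvec" (3), from world to camera coordinates, as OpenCV has them. Camera axes: x right, y down, z forward; pixel columns grow to the right and rows downward; lengths in m; the calibration is good to about 2 mm. A picture is of the moment at which its call begins. There is no depth.
- arm.job_done(): hands the job in, once; it reports no verdict.
The state is a dict: "time": time; "qpos": joint angles; "dq": joint speeds; "joint_torque": joint torques, N m; "tool_pos": TCP position; "tcp_rot": TCP orientation; "force": force on the tool from outside, world axes, zero at the start; "ft_torque": the same for the moment, N m; "width": finger opening in m.
Only numpy, scipy, OpenCV 4.12 (cv2) and the standard library are available. Lean on these libraries where they do the work, as an engineer would, in place of code of your own. Each camera call takes 0.05 s, during which the arm holds its last target. There are 200 camera calls.

## Working session

There is one attempt and no reset: what is moved stays moved. The work goes in short steps, Python scripts to look and compute and a tool call to move; the robot and the scene stay as the last step left them, time stands still between calls to the robot, and variables do not carry over. Pictures are saved under pics/ and viewed, about 8 in all and at most 12, crops included, and the job is handed in when it is done.

Besides the shell and the picture viewer there is one more tool, called as name(argument=value, ...), one argument or row to a line, values as JSON. servo_tool: Moves the arm, as the interface text tells. Its arguments: {"type":"object","properties":{"moves":{"type":"array"},"newtons":{"type":"number"}},"required":["moves"]}

```bash
mkdir -p pics; ls
python3 - <<'E'
from plant import arm
import cv2,pickle
o=arm.get_obs();print(o)
for n in("scene","top"):
    c=arm.camera(n);pickle.dump(c,open(f'pics/{n}0.pkl','wb'));cv2.imwrite(f'pics/{n}0.png',c['frame'][:,:,::-1]);print(n,c['mtx'],c['rvec'],c['tvec'])
E
```

```text
pics
{'time': 0.0, 'qpos': array([1.19199412e+00, 2.41407446e-01, 3.72062757e-03, 1.33522278e+00,
       1.15088915e-05, 1.57077925e+00]), 'dq': array([ 1.07561981e-03,  2.66656981e-05,  2.20449148e-03, -4.66576604e-04,
        2.43072558e-03,  1.05159918e-03]), 'joint_torque': array([ 2.17155930e-04, -3.72321117e+01,  2.52407169e+01,  1.70170027e-02,
        9.52359983e-05, -3.96028810e-06]), 'tool_pos': array([0.18466276, 0.46395765, 0.23041437]), 'tcp_rot': array([-0.92701786,  1.36671779,  0.92507663]), 'force': array([-0.48622976,  0.11363447, -0.01954034]), 'ft_torque': array([-0.01604627,  0.00143255, -0.01074635]), 'width': 0.08523633265357866}
scene [[445.24241287   0.         323.54874199]
 [  0.         445.24241287 233.31962631]
 [  0.           0.           1.        ]] [ 2.135584    1.14826132 -0.45826928] [-0.28781702 -0.31268805  1.37026557]
top [[613.36870031   0.         320.42268916]
 [  0.         613.36870031 234.13124551]
 [  0.           0.           1.        ]] [ 2.20129802 -2.16432015  0.10143437] [-0.05787202  0.57317513  1.28883057]
```

View pics/scene0.png

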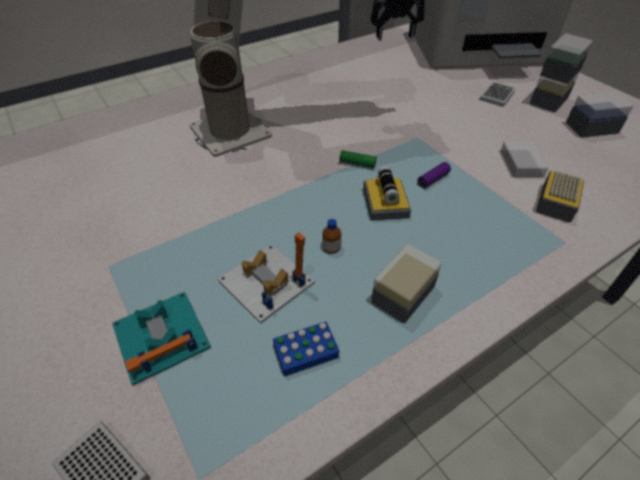

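View pics/top0.png

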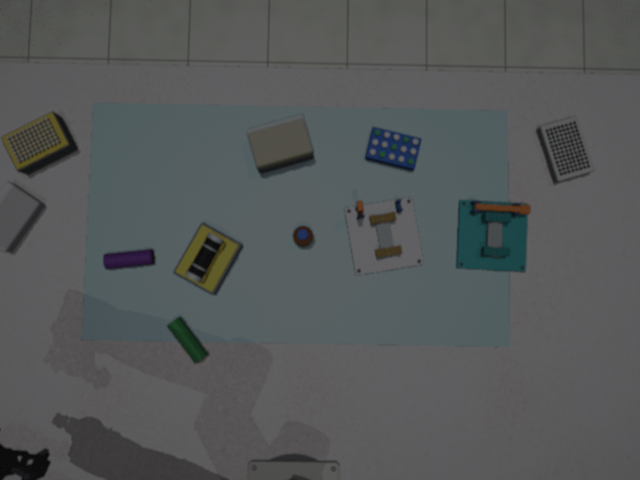

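Candidates:
- Lens: the black barrel in the yellow rest at top (207,258), scene (390,188). The purple barrel at top (129,259) and the green one at top (187,340) are look-alikes.
- Fixture: the white plate with brass V at top (384,236), scene (267,282). The turquoise one at top (492,236) is a look-alike.
- I choose the black barrel and the white/brass fixture. Its bar is upright on the image-left (+y world) side of the far (+x) end. The next step is a close crop check.

```bash
cat > h.py <<'E'
import numpy as np,cv2,pickle
from scipy.spatial.transform import Rotation as R
def P(c): return c['mtx'],cv2.Rodrigues(c['rvec'])[0],c['tvec'].ravel()
def ray(c,uv,z):
    K,Rm,t=P(c);uv=np.atleast_2d(uv).astype(float)
    d=np.c_[uv,np.ones(len(uv))]@np.linalg.inv(K).T@Rm; o=-Rm.T@t
    return o+d*((z-o[2])/d[:,2])[:,None]
def proj(c,X): return cv2.projectPoints(np.atleast_2d(X).astype(float),c['rvec'],c['tvec'],c['mtx'],None)[0][:,0]
def tri(c1,u1,c2,u2):
    A=[]
    for c,u in((c1,u1),(c2,u2)):
        K,Rm,t=P(c);M=K@np.c_[Rm,t];A+=[u[0]*M[2]-M[0],u[1]*M[2]-M[1]]
    x=np.linalg.svd(np.array(A))[2][-1];return x[:3]/x[3]
E
python3 - <<'E'
from h import *
s,t=[pickle.load(open(f'pics/{n}0.pkl','rb')) for n in('scene','top')]
f=t['frame'];g=s['frame']
z=lambda im,a,b,c,d,w,h:cv2.resize(im[b:d,a:c],(w,h),interpolation=cv2.INTER_CUBIC)
a=z(f,160,210,255,305,400,400) if 0 else z(f,165,213,250,298,400,300*4//3)
b=z(f,340,190,430,280,400,400)
cc=z(g,350,160,420,225,400,371)[:200*1]; 
top=np.hstack([a,b]); bot=np.hstack([cv2.resize(g[160:225,355:420],(200,200),interpolation=2),cv2.resize(g[225:325,210:325],(230,200),interpolation=2)])
bot=np.hstack([bot,np.zeros((200,800-430,3),np.uint8)])
cv2.imwrite('pics/crop1.png',np.vstack([top,bot])[:,:,::-1])
for nm,c in(('s',s),('t',t)):
    h=cv2.cvtColor(c['frame'],cv2.COLOR_RGB2HSV)
    for m,lo,hi in(('orange',(5,190,120),(14,255,255)),('brass',(14,120,80),(24,255,230)),('yellow',(22,150,100),(32,255,255)),('blue',(105,120,30),(125,255,255))):
        k=cv2.inRange(h,lo,hi);n,l,st,ce=cv2.connectedComponentsWithStats(k)
        print(nm,m,[(tuple(st[i]),ce[i].round(1).tolist()) for i in range(1,n) if st[i][4]>12])
E
```

```text
s orange [((np.int32(297), np.int32(234), np.int32(6), np.int32(5), np.int32(16)), [299.3, 236.4]), ((np.int32(127), np.int32(336), np.int32(62), np.int32(33), np.int32(294)), [154.2, 352.4])]
s brass [((np.int32(544), np.int32(172), np.int32(39), np.int32(36), np.int32(368)), [560.8, 193.2]), ((np.int32(366), np.int32(177), np.int32(43), np.int32(34), np.int32(667)), [385.2, 196.0]), ((np.int32(243), np.int32(252), np.int32(21), np.int32(16), np.int32(112)), [254.5, 260.3]), ((np.int32(263), np.int32(270), np.int32(23), np.int32(18), np.int32(138)), [275.7, 279.6])]
s yellow [((np.int32(544), np.int32(172), np.int32(39), np.int32(35), np.int32(268)), [559.9, 193.0]), ((np.int32(367), np.int32(179), np.int32(41), np.int32(31), np.int32(546)), [385.1, 196.2])]
s blue [((np.int32(328), np.int32(219), np.int32(8), np.int32(10), np.int32(70)), [331.5, 223.4]), ((np.int32(299), np.int32(275), np.int32(5), np.int32(11), np.int32(31)), [301.2, 280.1]), ((np.int32(263), np.int32(292), np.int32(9), np.int32(16), np.int32(75)), [266.9, 300.3]), ((np.int32(273), np.int32(323), np.int32(66), np.int32(52), np.int32(1459)), [305.4, 350.9]), ((np.int32(187), np.int32(337), np.int32(9), np.int32(13), np.int32(47)), [191.3, 343.7]), ((np.int32(142), np.int32(362), np.int32(8), np.int32(9), np.int32(40)), [145.7, 365.4])]
t orange []
t brass [((np.int32(216), np.int32(233), np.int32(9), np.int32(6), np.int32(17)), [220.3, 235.9])]
t yellow []
t blue [((np.int32(366), np.int32(128), np.int32(55), np.int32(42), np.int32(1007)), [392.2, 149.7]), ((np.int32(396), np.int32(200), np.int32(5), np.int32(11), np.int32(35)), [398.0, 205.5]), ((np.int32(298), np.int32(230), np.int32(10), np.int32(10), np.int32(78)), [302.4, 234.1])]
```

View pics/crop1.png

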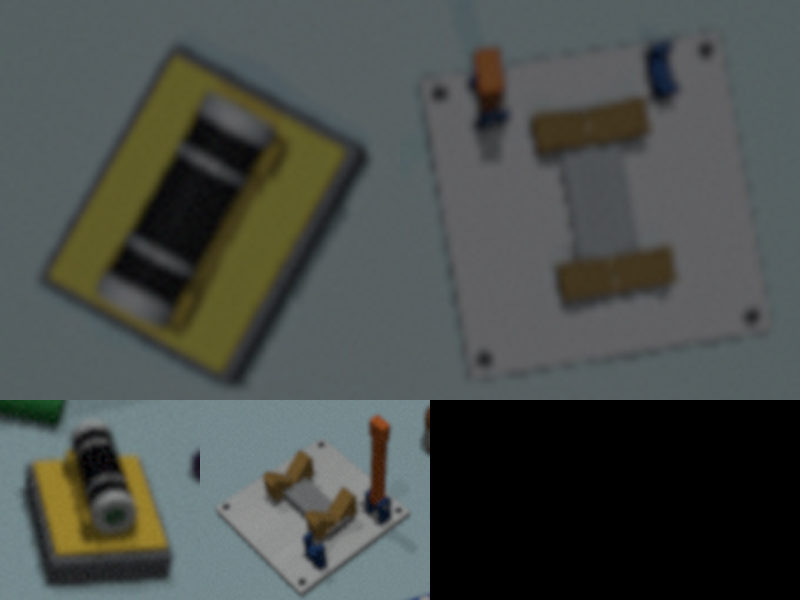

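Run:
```python
from h import *
s,t=[pickle.load(open(f'pics/{n}0.pkl','rb')) for n in('scene','top')]
for c in(s,t): K,Rm,tt=P(c);print('cam',-Rm.T@tt)
h=cv2.cvtColor(t['frame'],cv2.COLOR_RGB2HSV)
for p in((208,258),(222,225),(237,250),(215,240),(383,217),(387,253),(360,206),(398,205),(370,240),(430,240),(384,235)): print(p,h[p[1],p[0]])
def comp(box,f,nm,zz,mn=15):
    a,b,c,d=box;m=np.zeros(h.shape[:2],np.uint8);m[b:d,a:c]=f(h[b:d,a:c].astype(int))*255
    n,l,st,ce=cv2.connectedComponentsWithStats(m)
    for i in range(1,n):
        if st[i][4]<mn: continue
        pts=np.argwhere(l==i)[:,::-1]
        r=cv2.minAreaRect(pts.astype(np.float32));bx=ray(t,cv2.boxPoints(r),zz)
        e=bx[1:]-bx[:-1]
        print(nm,st[i][4],ce[i].round(1),'world',ray(t,ce[i],zz).round(4),'rectc',bx.mean(0).round(4),'sides',np.linalg.norm(e,axis=1).round(4)[:2],'ang',np.degrees(np.arctan2(e[:2,1],e[:2,0])).round(1))
comp((335,185,435,285),lambda q:(q[...,0]>10)&(q[...,0]<30)&(q[...,1]>110),'brass',.048)
comp((335,185,435,285),lambda q:(q[...,1]<35)&(q[...,2]>60),'plate',.010,200)
comp((165,213,250,298),lambda q:(q[...,0]>20)&(q[...,0]<35)&(q[...,1]>110),'yellow',.036)
comp((188,228,227,286),lambda q:(q[...,1]<90)|(q[...,2]<40),'lens',.066,100)
```

```text
cam [ 1.13743269 -0.41302806  0.77064576]
cam [ 0.46403632 -0.03720633  1.33275996]
(208, 258) [120  51  15]
(222, 225) [96 26 98]
(237, 250) [110  15  52]
(215, 240) [110   9  88]
(383, 217) [ 20 124  66]
(387, 253) [ 20 112  66]
(360, 206) [ 14 178  93]
(398, 205) [108 180  61]
(370, 240) [105   5  97]
(430, 240) [95 32 97]
(384, 235) [100  18  83]
brass 47 [359.6 206.3] world [[ 0.6324 -0.1297  0.048 ]] rectc [ 0.632  -0.1301  0.048 ] sides [0.0096 0.0231] ang [ -80.8 -171.3]
brass 156 [382.2 218.1] world [[ 0.6083 -0.1776  0.048 ]] rectc [ 0.6084 -0.1776  0.048 ] sides [0.0508 0.0145] ang [ -80.  -170.7]
brass 151 [387.9 251.3] world [[ 0.5383 -0.1901  0.048 ]] rectc [ 0.5383 -0.1904  0.048 ] sides [0.0509 0.0131] ang [ -79.6 -170.2]
plate 8989 [385.  235.9] world [[ 0.5738 -0.1882  0.01  ]] rectc [ 0.5776 -0.1872  0.01  ] sides [0.2162 0.2154] ang [ -89.  -179.9]
yellow 1462 [207.9 258.2] world [[0.518  0.1885 0.036 ]] rectc [0.5186 0.1916 0.036 ] sides [0.1141 0.0893] ang [ -27.9 -118.7]
lens 127 [191.6 234.5] world [[0.5653 0.2187 0.066 ]] rectc [0.5591 0.2145 0.066 ] sides [0.0227 0.0394] ang [ -89.  -178.1]
lens 784 [204.3 257.2] world [[0.5187 0.1908 0.066 ]] rectc [0.5183 0.191  0.066 ] sides [0.1037 0.0345] ang [ -26.6 -117.3]
lens 113 [222.7 278.8] world [[0.4749 0.1516 0.066 ]] rectc [0.4806 0.1553 0.066 ] sides [0.0206 0.037 ] ang [ -89.  -178.3]
```

```bash
cat >> h.py <<'E'
yaw=np.radians(10.1);X=np.array([np.cos(yaw),np.sin(yaw),0]);Y=np.array([-X[1],X[0],0])
seat=np.array([.5743,-.1837,.054]);F=np.c_[X,Y,[0,0,1]]
def loc(p): return (np.atleast_2d(p)-seat*[1,1,0])@F   # fixture axes, z over table
def wor(p): return seat*[1,1,0]+F@np.array(p,float)
def go(obs,p,jaw=None):  # tool-frame shift and roll to reach world p with jaws along direction jaw (rad, mod pi)
    M=R.from_rotvec(obs['tcp_rot']).as_matrix();d=M.T@(np.array(p)-obs['tool_pos'])
    r=0
    if jaw is not None:
        a=np.arctan2(M[1,2],M[0,2]); r=-((jaw-a+np.pi/2)%np.pi-np.pi/2) # tool x is down: positive roll lowers the yaw
    return d.round(4),round(float(r),4)
E
python3 - <<'E'
from h import *
from plant import arm
s,t=[pickle.load(open(f'pics/{n}0.pkl','rb')) for n in('scene','top')]
print('catch',loc(ray(t,(398,205.5),.040)).round(4))
print('ears blue scene',loc(ray(s,(301.2,280.1),.035)).round(4),'catch scene',loc(ray(s,(266.9,300.3),.035)).round(4))
for u in((359.6,204.6),(359.6,206.3)):
    p=tri(t,u,s,(299.5,237.5));print('tab',p,loc(p),proj(t,p),proj(s,p))
h=cv2.cvtColor(t['frame'],cv2.COLOR_RGB2HSV).astype(int)
m=(h[...,0]<18)&(h[...,1]>130);pts=np.argwhere(m[195:225,350:370])
print(pts.min(0)+[195,350],pts.max(0)+[195,350])
m=(h[...,0]>100)&(h[...,0]<125)&(h[...,1]>100);print('blue px',(np.argwhere(m[195:225,350:372])[:,::-1]+[350,195]).tolist())
hs=cv2.cvtColor(s['frame'],cv2.COLOR_RGB2HSV).astype(int)
m=(hs[...,0]<16)&(hs[...,1]>130)&(hs[...,2]>40);m[:, :285]=0;m[:,315:]=0;m[:225]=0;m[300:]=0
for r in range(228,290,4):
    c=np.where(m[r])[0]
    if len(c):print(r,c.min(),c.max(),end=' | ')
print('bottle',loc(ray(t,(302.4,234.1),.085)))
o=arm.get_obs();print(o['time'],R.from_rotvec(o['tcp_rot']).as_matrix().round(3))
E
```

```text
catch [[ 0.0565 -0.0387  0.04  ]]
ears blue scene [[0.0691 0.04   0.035 ]] catch scene [[ 0.06   -0.0438  0.035 ]]
tab [ 0.62254264 -0.12289451  0.14750364] [[0.0581583  0.05140304 0.14750364]] [[359.80486572 204.718471  ]] [[299.9532654  237.47541546]]
tab [ 0.6198331  -0.12262081  0.14486673] [[0.05553873 0.05214767 0.14486673]] [[359.54970002 206.27078134]] [[299.38883446 237.50582435]]
[202 357] [213 362]
blue px [[361, 215], [358, 216], [359, 216], [360, 216], [361, 216], [362, 216], [358, 217], [359, 217]]
236 296 302 | 240 296 303 | 244 297 302 | 248 297 301 | 252 297 301 | 256 297 301 | 260 297 301 | 264 297 301 | 268 296 301 | 272 295 300 | 276 296 297 | bottle [[0.02449494 0.17119135 0.085     ]]
0.1 [[-0.001 -0.929  0.37 ]
 [-0.002  0.37   0.929]
 [-1.    -0.    -0.002]]
```

Run:
```python
from h import *
from plant import arm
o=arm.get_obs()
print(wor((.056,.092,.2)),go(o,wor((.056,.092,.2)),yaw))
```

```text
[ 0.61329844 -0.08330517  0.2       ] (array([ 0.0312, -0.6006, -0.35  ]), 1.0158)
```

servo_tool(
  moves=[
    [[1, 0.0, -0.04, -0.023, 0.13], [1, 0.0, -0.08, -0.047, 0.26], [1, 0.0, -0.12, -0.07, 0.39], [1, 0, -0.16, -0.093, 0.52], [1, 0, -0.2, -0.117, 0.65], [1, 0, -0.24, -0.14, 0.78], [1, 0, -0.28, -0.163, 0.91], [1, 0, -0.32, -0.186, 1.016]],
  ],
)

```text
time: 0.9
tool_pos: [0.414, 0.1716, 0.2311]
tcp_rot: [-0.134, 1.567, 0.134]
force: [0.4, 0.8, -0.1]
width: 0.0
```

Run:
```python
from h import *
from plant import arm
o=arm.get_obs()
print(o['time'],o['tool_pos'],o['qpos'],o['width'],go(o,wor((.056,.092,.2)),yaw))
```

```text
0.9 [0.41404398 0.17164945 0.23107841] [ 3.92919615e-01  1.38595979e-01 -1.22458906e-01  1.31008720e+00
  1.21239086e-04  1.79246900e+00] 2.5305347685517298e-05 (array([ 0.031 , -0.2852,  0.1529]), -0.005)
```

servo_tool(
  moves=[
    [[1, 0, -0.04, 0.025, 0], [1, 0, -0.085, 0.05, 0], [1, 0, -0.13, 0.075, -0.005], [1, 0, -0.175, 0.1, -0.005], [1, 0.01, -0.22, 0.125, -0.005], [1, 0.02, -0.26, 0.145, -0.005], [1, 0.031, -0.285, 0.153, -0.005], [1, 0.031, -0.285, 0.153, -0.005]],
  ],
)

```text
time: 1.7
tool_pos: [0.6139, -0.0841, 0.1966]
tcp_rot: [-0.138, 1.571, 0.138]
force: [0.9, 0.0, -0.4]
width: -0.0002
```

servo_tool(
  moves=[
    [[1, 0.03, 0, 0, 0], [1, 0.06, 0, 0, 0], [1, 0.08, 0, 0, 0], [1, 0.08, 0, 0, 0]],
  ],
)

```text
time: 2.1
tool_pos: [0.6107, -0.0791, 0.1167]
tcp_rot: [-0.141, 1.574, 0.145]
force: [-0.8, -0.1, 0.4]
width: 0.0002
```

Run:
```python
from h import *
from plant import arm
o=arm.get_obs()
print(o['time'],loc(o['tool_pos']),o['force'],go(o,wor((.056,.092,.12)),yaw))
H=np.array([.044,.037])
for th in np.radians([90,75,60,45,30,15,0]):
    r=108; c=[.044-.001*(r*np.cos(th)-6*np.sin(th)),.037+.001*(r*np.sin(th)+6*np.cos(th))]
    print(round(np.degrees(th)),'finger centre y',round(c[0]+.011,4),'tip z',round(c[1],4))
```

```text
2.1 [[0.05419858 0.09657485 0.11665362]] [-0.81204262 -0.06695371  0.37502081] (array([-0.0034, -0.0046,  0.0017]), 0.0056)
90 finger centre y 0.061 tip z 0.145
75 finger centre y 0.0328 tip z 0.1429
60 finger centre y 0.0062 tip z 0.1335
45 finger centre y -0.0171 tip z 0.1176
30 finger centre y -0.0355 tip z 0.0962
15 finger centre y -0.0478 tip z 0.0707
0 finger centre y -0.053 tip z 0.043
```

servo_tool(
  moves=[
    [[1, 0, -0.02, 0.002, 0.005], [1, 0, -0.035, 0.002, 0.005], [1, 0, -0.05, 0.002, 0.005], [1, 0, -0.065, 0.002, 0.005], [1, 0, -0.08, 0.002, 0.005], [1, 0, -0.095, 0.002, 0.005], [1, 0, -0.11, 0.002, 0.005], [1, 0, -0.114, 0.002, 0.005]],
  ],
)

```text
time: 2.9
tool_pos: [0.6367, -0.1945, 0.1202]
tcp_rot: [-0.137, 1.566, 0.136]
force: [-0.5, 0.1, 0.2]
width: -0.0001
```

Run:
```python
from h import *
from plant import arm
o=arm.get_obs()
print(o['time'],loc(o['tool_pos']),o['force'],go(o,wor((.056,-.0355,.096)),yaw))
c=arm.camera('scene');g=c['frame'];cv2.imwrite('pics/p3.png',cv2.resize(g[200:340,190:360],(680,560),interpolation=2)[:,:,::-1])
```

```text
2.9 [[ 0.0594912  -0.02159068  0.12018104]] [-0.46023291  0.10903324  0.18382552] (array([ 0.0242, -0.0139, -0.0035]), -0.0025)
```

View pics/p3.png

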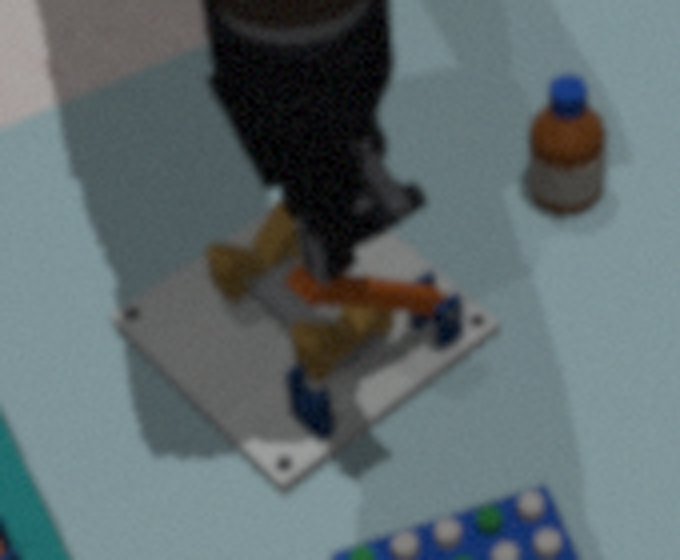

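The bar is at roughly 45° with the fingertips behind its tab (crop 305,280), and nothing else has moved. Continuing down.

servo_tool(
  moves=[
    [[1, 0.012, -0.008, -0.003, 0], [1, 0.024, -0.015, -0.003, 0], [1, 0.036, -0.022, -0.003, 0], [1, 0.048, -0.028, -0.003, 0], [1, 0.06, -0.034, -0.003, 0], [1, 0.07, -0.038, -0.003, 0], [1, 0.076, -0.039, -0.003, 0], [1, 0.079, -0.039, -0.003, 0]],
  ],
)

```text
time: 3.75
tool_pos: [0.6399, -0.2314, 0.0426]
tcp_rot: [-0.138, 1.567, 0.138]
force: [-6.8, 1.9, 16.9]
width: -0.0001
```

Run:
```python
from h import *
from plant import arm
o=arm.get_obs()
print(o['time'],loc(o['tool_pos']),o['force'])
```

```text
3.75 [[ 0.0562188  -0.05844966  0.04256901]] [-6.75626706  1.93226983 16.9489632 ]
```

servo_tool(
  moves=[
    [[1, -0.01, 0, 0, 0], [1, -0.04, 0, 0, 0], [1, -0.08, 0, 0, 0], [1, -0.12, 0, 0, 0], [-1, -0.14, 0.04, -0.01, 0], [-1, -0.14, 0.09, -0.02, 0], [-1, -0.14, 0.14, -0.03, 0], [-1, -0.14, 0.19, -0.04, 0]],
  ],
)

```text
time: 4.55
tool_pos: [0.5683, -0.0523, 0.1821]
tcp_rot: [-0.138, 1.564, 0.138]
force: [0.9, -0.0, -0.0]
width: 0.0581
```

Run:
```python
from h import *
from plant import arm
o=arm.get_obs();L=[.5185,.191,.16]
print(o['time'],o['tool_pos'],o['qpos'],o['force'],go(o,L,np.radians(62.7)))
c=arm.camera('scene');pickle.dump(c,open('pics/s4.pkl','wb'))
g=c['frame'];cv2.imwrite('pics/p4.png',cv2.resize(g[200:340,190:360],(680,560),interpolation=2)[:,:,::-1])
```

```text
4.55 [ 0.56828834 -0.05227636  0.18214674] [-9.18891485e-02  4.02913308e-01  1.04433115e-01  1.27029600e+00
  2.97398490e-04  1.30343630e+00] [ 0.89777004 -0.03007954 -0.01287815] (array([ 0.0221,  0.2482, -0.0066]), -0.9189)
```

View pics/p4.png

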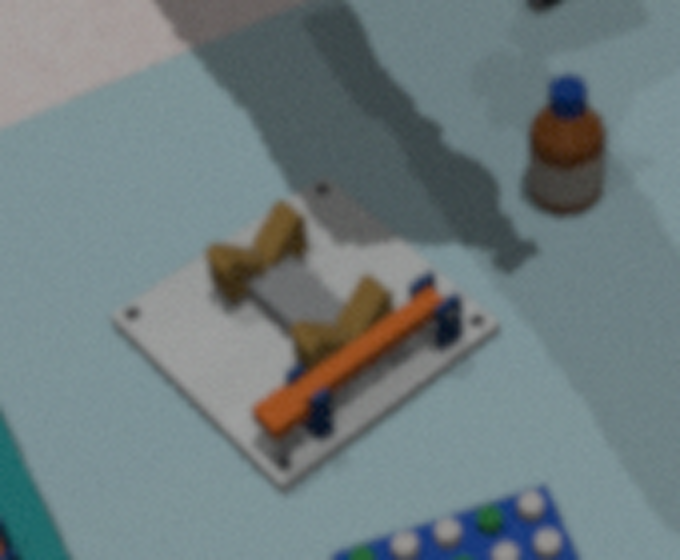

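The bar lies in its catch, crop (270,415) to (440,300). On to the lens.

servo_tool(
  moves=[
    [[-1, 0, 0.035, -0.001, -0.12], [-1, 0, 0.07, -0.002, -0.24], [-1, 0, 0.105, -0.003, -0.36], [-1, 0, 0.14, -0.004, -0.48], [-1, 0, 0.175, -0.005, -0.6], [-1, 0, 0.21, -0.006, -0.72], [-1, 0.01, 0.235, -0.007, -0.84], [-1, 0.02, 0.248, -0.007, -0.919]],
  ],
  newtons=40,
)

```text
time: 5.4
tool_pos: [0.5185, 0.1916, 0.162]
tcp_rot: [-0.857, 1.393, 0.857]
force: [0.3, -0.6, -0.6]
width: 0.0852
```

Run:
```python
from h import *
from plant import arm
c=arm.camera('top')
o=arm.get_obs();L=[.5185,.191,.046]
print(o['time'],o['tool_pos'],o['qpos'],o['width'],go(o,L,np.radians(62.7)))
g=c['frame'];cv2.imwrite('pics/p5.png',cv2.resize(g[200:310,150:270],(600,550),interpolation=2)[:,:,::-1])
```

```text
5.45 [0.51724819 0.19234833 0.15985302] [0.35517701 0.38275523 0.01418432 1.20316167 0.00153728 0.82155445] 0.08534910590647304 (array([ 0.1138, -0.0019, -0.0007]), 0.0101)
```

View pics/p5.png

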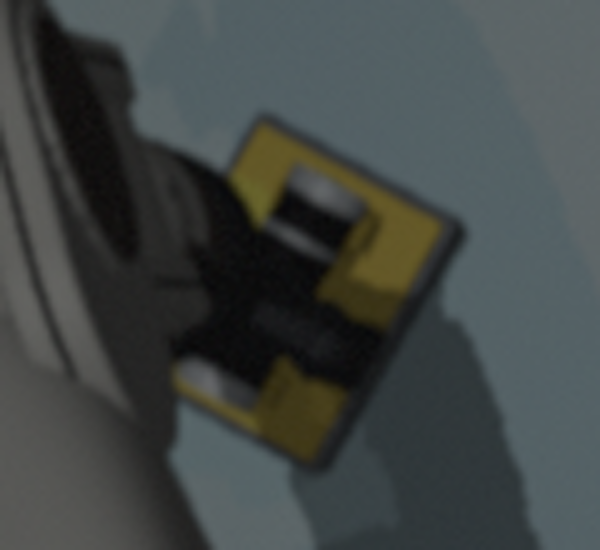

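The fingers straddle the middle of the black barrel (crop ~310,320), across its axis. Descending.

servo_tool(
  moves=[
    [[-1, 0.025, -0.001, 0, 0.01], [-1, 0.05, -0.002, 0, 0.01], [-1, 0.075, -0.002, 0, 0.01], [-1, 0.095, -0.002, 0, 0.01], [-1, 0.107, -0.002, 0, 0.01], [-1, 0.113, -0.002, 0, 0.01], [-1, 0.113, -0.002, 0, 0.01]],
  ],
)

```text
time: 6.15
tool_pos: [0.5202, 0.1879, 0.0481]
tcp_rot: [-0.844, 1.402, 0.844]
force: [-0.5, 0.1, -0.1]
width: 0.0855
```

Run:
```python
from h import *
from plant import arm
o=arm.get_obs();L=[.5185,.191,.046]
print(o['time'],o['tool_pos'],o['force'],o['width'],go(o,L,np.radians(62.7)))
```

```text
6.15 [0.5202266  0.1879172  0.04808914] [-0.48331903  0.07818037 -0.09248274] 0.0854660528977244 (array([0.0021, 0.003 , 0.0019]), -0.01)
```

servo_tool(
  moves=[
    [[-1, 0.001, 0.002, 0.001, 0], [-0.3, 0.001, 0.002, 0.001, 0], [0, 0.001, 0.002, 0.001, 0], [0.2, 0.001, 0.002, 0.001, 0], [0.3, 0.001, 0.002, 0.001, 0], [0.5, 0.001, 0.002, 0.001, 0], [1, 0.001, 0.002, 0.001, 0], [1, 0.001, 0.002, 0.001, 0]],
  ],
  newtons=40,
)

```text
time: 6.95
tool_pos: [0.5197, 0.1908, 0.048]
tcp_rot: [-0.844, 1.398, 0.845]
force: [2.0, 3.4, 5.6]
width: 0.0328
```

servo_tool(
  moves=[
    [[1, 0, 0, 0, 0], [1, 0, 0, 0, 0], [1, 0, 0, 0, 0]],
  ],
)

```text
time: 7.25
tool_pos: [0.5197, 0.1908, 0.048]
tcp_rot: [-0.844, 1.398, 0.845]
force: [0.8, 2.9, 5.1]
width: 0.0331
```

servo_tool(
  moves=[
    [[1, -0.01, 0, 0, 0], [1, -0.03, 0, 0, 0], [1, -0.06, 0, 0, 0], [1, -0.09, 0, 0, 0], [1, -0.12, 0, 0, 0], [1, -0.13, 0, 0, 0], [1, -0.13, 0, 0, 0]],
  ],
)

```text
time: 7.95
tool_pos: [0.5194, 0.1897, 0.1782]
tcp_rot: [-0.845, 1.399, 0.843]
force: [-1.1, -0.4, -2.6]
width: 0.0328
```

Run:
```python
from h import *
from plant import arm
o=arm.get_obs()
print(o['time'],o['tool_pos'],o['force'],o['width'],o['qpos'])
print(go(o,wor((-.012,0,.17)),yaw+np.pi/2))
```

```text
7.95 [0.51935884 0.18974384 0.17820475] [-1.06823077 -0.43252961 -2.63296947] 0.032810483019360036 [ 3.50667907e-01  3.70979446e-01  4.61355983e-02  1.24443228e+00
 -7.12136061e-04  8.36736664e-01]
(array([ 0.0083, -0.2136, -0.3119]), -0.6623)
```

servo_tool(
  moves=[
    [[1, 0, -0.02, -0.03, -0.07], [1, 0, -0.045, -0.066, -0.15], [1, 0, -0.07, -0.102, -0.23], [1, 0, -0.095, -0.14, -0.32], [1, 0, -0.122, -0.178, -0.41], [1, 0, -0.149, -0.218, -0.5], [1, 0, -0.176, -0.256, -0.58], [1, 0, -0.196, -0.286, -0.66]],
  ],
)

```text
time: 8.75
tool_pos: [0.5569, -0.157, 0.1743]
tcp_rot: [-1.334, 1.124, 1.342]
force: [0.5, 0.3, -3.0]
width: 0.0331
```

Run:
```python
from h import *
from plant import arm
o=arm.get_obs()
print(o['time'],loc(o['tool_pos']),o['force'],o['width'])
print(go(o,wor((-.012,0,.11)),yaw+np.pi/2))
```

```text
8.75 [[-0.01241558  0.02931616  0.17427107]] [ 0.53735677  0.29759572 -2.99012648] 0.033148812142263985
(array([ 0.0642, -0.0008, -0.0294]), -0.0006)
```

servo_tool(
  moves=[
    [[1, 0, 0, -0.015, 0], [1, 0.0, 0, -0.029, 0], [1, 0.02, 0, -0.029, 0], [1, 0.05, 0, -0.029, 0], [1, 0.064, 0, -0.029, 0], [1, 0.064, 0, -0.029, 0], [1, 0.064, 0, -0.029, 0]],
  ],
)

```text
time: 9.45
tool_pos: [0.5635, -0.182, 0.1128]
tcp_rot: [-1.336, 1.122, 1.339]
force: [1.1, 0.1, -2.3]
width: 0.0325
```

Run:
```python
from h import *
from plant import arm
c=arm.camera('top');s=arm.camera('scene')
pickle.dump((c,s),open('pics/c6.pkl','wb'))
o=arm.get_obs()
print(o['time'],loc(o['tool_pos']),o['force'],o['width'],R.from_rotvec(o['tcp_rot']).as_matrix()[:,0])
print(go(o,wor((-.012,0,.054)),yaw+np.pi/2))
a=cv2.resize(c['frame'][185:285,340:430],(360,400),interpolation=2);b=cv2.resize(s['frame'][220:330,210:330],(436,400),interpolation=2)
a=cv2.convertScaleAbs(a,alpha=2)
cv2.imwrite('pics/p6.png',np.hstack([a,b])[:,:,::-1])
```

```text
9.55 [[-0.00931579  0.00274035  0.11437617]] [ 0.31178124 -0.29749258 -2.67659233] 0.032689224498110674 [ 1.79085154e-03 -5.18439360e-04 -9.99998262e-01]
(array([ 0.0604,  0.0028, -0.0027]), -0.0013)
```

View pics/p6.png

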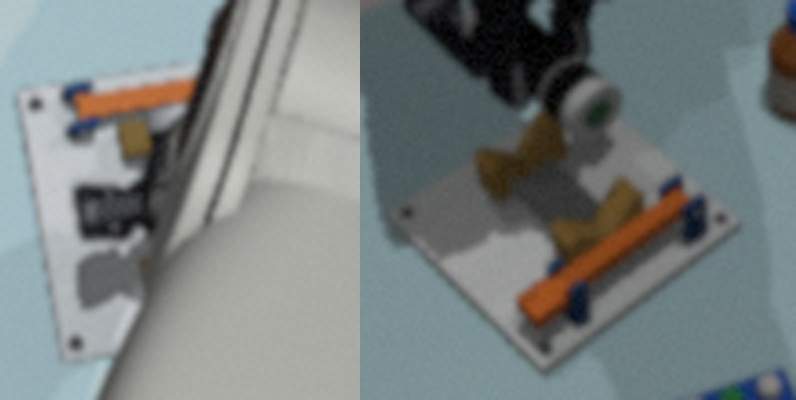

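Run:
```python
from h import *
c,s=pickle.load(open('pics/c6.pkl','rb'))
tcp=np.array([-.0105,.001,.1136])
for dx in(-.05,.05): print('pred end',proj(s,wor(tcp+[dx,0,.016])))
print('px per mm x,y,z:',[((proj(s,wor(tcp+[.05,0,.016]+np.eye(3)[i]*.01))-proj(s,wor(tcp+[.05,0,.016])))/10).round(2).tolist() for i in range(3)])
h=cv2.cvtColor(s['frame'],cv2.COLOR_RGB2HSV).astype(int)
r=h[235:265,258:290]; m=((r[...,2]>95)&(r[...,1]<60)).astype(np.uint8)
n,l,st,ce=cv2.connectedComponentsWithStats(m)
print([(st[i].tolist(),(ce[i]+[258,235]).round(1).tolist()) for i in range(1,n) if st[i][4]>25])
s4=pickle.load(open('pics/s4.pkl','rb'));h=cv2.cvtColor(s4['frame'],cv2.COLOR_RGB2HSV).astype(int)
m=(h[...,0]<16)&(h[...,1]>150)&(h[...,2]>130);m[:,:245]=0;m[:,305:]=0;m[:270]=0;m[310:]=0
p=np.argwhere(m)[:,::-1].astype(np.float32);v=cv2.fitLine(p,cv2.DIST_HUBER,0,.01,.01).ravel()
q=ray(s4,[v[2:]-v[:2]*15,v[2:]+v[:2]*15],.042);d=q[1]-q[0];print('bar dir',np.degrees(np.arctan2(d[1],d[0])),loc(q),len(p))
print('pred bar ends',proj(s4,[wor((.056,.044,.043)),wor((.056,-.07,.043))]),p.min(0),p.max(0))
```

```text
pred end [[242.95994647 225.13225155]]
pred end [[274.17949197 251.85959031]]
px per mm x,y,z: [[[0.33, 0.28]], [[0.4, -0.27]], [[-0.04, -0.35]]]
[([9, 0, 23, 30, 400], [281.7, 248.2])]
bar dir 100.63607787368906 [[ 0.05616354 -0.04851766  0.042     ]
 [ 0.05556642  0.01530116  0.042     ]] 242
pred bar ends [[298.3172176  273.07546253]
 [254.79442302 304.2652556 ]] [254. 273.] [298. 306.]
```

Run:
```python
from h import *
c,s=pickle.load(open('pics/c6.pkl','rb'))
tcp=np.array([-.0105,.001,.1136]);k=12;x0,y0=225,210
im=cv2.resize(s['frame'][y0:y0+48,x0:x0+66],None,fx=k,fy=k,interpolation=2)[:,:,::-1].copy()
im=cv2.convertScaleAbs(im,alpha=1.4)
a=np.linspace(0,6.283,40)
for dx,col in((.05,(0,255,0)),(-.05,(0,0,255))):
    pts=[wor(tcp+[dx,.017*np.cos(t),.016+.017*np.sin(t)]) for t in a]
    q=((proj(s,pts)+.5-[x0,y0])*k).astype(np.int32);cv2.polylines(im,[q],True,col,1)
cv2.imwrite('pics/p7.png',im)
```

```text
(no output)
```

View pics/p7.png

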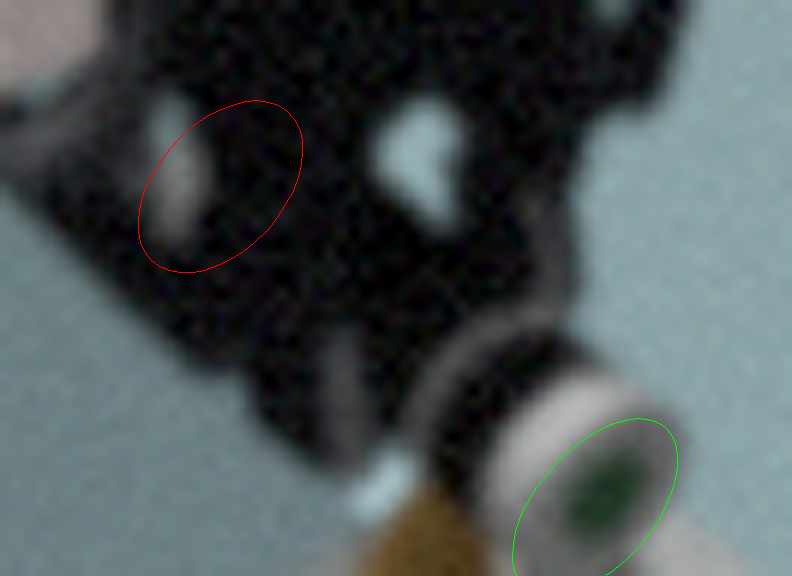

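servo_tool(
  moves=[
    [[1, 0.015, 0.001, -0.001, -0.005], [1, 0.03, 0.001, -0.002, -0.005], [1, 0.045, 0.001, -0.002, -0.005], [1, 0.056, 0.001, -0.002, -0.005], [1, 0.064, 0.001, -0.002, -0.005], [1, 0.068, 0.001, -0.002, -0.005], [1, 0.068, 0.001, -0.002, -0.005]],
  ],
)

```text
time: 10.25
tool_pos: [0.563, -0.185, 0.0451]
tcp_rot: [-1.34, 1.119, 1.34]
force: [0.8, 0.2, -1.9]
width: 0.0327
```

servo_tool(
  moves=[
    [[1, 0.001, 0, 0, 0], [1, 0.002, 0, 0, 0], [1, 0.003, 0, 0, 0], [1, 0.004, 0, 0, 0], [1, 0.004, 0, 0, 0]],
  ],
)

```text
time: 10.75
tool_pos: [0.563, -0.1851, 0.0412]
tcp_rot: [-1.34, 1.119, 1.34]
force: [-0.0, 0.1, -2.0]
width: 0.0329
```

Run:
```python
from h import *
from plant import arm
o=arm.get_obs()
print(o['time'],loc(o['tool_pos']),o['force'],o['ft_torque'],o['width'],go(o,wor((-.010,0,.04)),yaw+np.pi/2))
```

```text
10.75 [[-0.01134226  0.0005986   0.04124549]] [-0.01213986  0.05812424 -1.95316568] [-0.0087437   0.02800651 -0.04126486] 0.03287950331730598 (array([ 0.0012, -0.0013, -0.0006]), 0.0029)
```

servo_tool(
  moves=[
    [[1, 0.0005, 0, 0, 0], [1, 0.001, 0, 0, 0], [1, 0.0015, 0, 0, 0], [1, 0.0015, 0, 0, 0]],
  ],
)

```text
time: 11.15
tool_pos: [0.5633, -0.1854, 0.0402]
tcp_rot: [-1.341, 1.119, 1.339]
force: [-0.6, -1.0, -0.1]
width: 0.0326
```

servo_tool(
  moves=[
    [[1, 0, -0.001, 0, 0], [1, 0, -0.002, 0, 0], [1, 0, -0.003, 0, 0], [1, 0, -0.004, 0, 0], [1, 0, -0.005, 0, 0], [1, 0, -0.006, 0, 0], [1, 0, -0.007, 0, 0], [1, 0, -0.007, 0, 0]],
  ],
)

```text
time: 11.95
tool_pos: [0.57, -0.1844, 0.0399]
tcp_rot: [-1.34, 1.12, 1.339]
force: [-1.9, -4.0, 2.2]
width: 0.033
```

Run:
```python
from h import *
from plant import arm
o=arm.get_obs()
print(o['time'],loc(o['tool_pos']),o['force']@F,o['ft_torque'])
```

```text
11.95 [[-4.33975686e-03  2.22994225e-05  3.98958822e-02]] [-2.5383226  -3.58972922  2.19888943] [-0.86544069  0.52834217  0.02228781]
```

servo_tool(
  moves=[
    [[1, 0, 0, -0.0005, 0], [1, 0, 0, -0.001, 0], [1, 0, 0, -0.0015, 0], [1, 0, 0, -0.0015, 0]],
  ],
)

```text
time: 12.35
tool_pos: [0.5706, -0.1847, 0.0396]
tcp_rot: [-1.34, 1.117, 1.34]
force: [-0.5, -0.8, -0.4]
width: 0.0328
```

Run:
```python
from h import *
from plant import arm
o=arm.get_obs()
print(o['time'],loc(o['tool_pos']),o['force']@F,o['ft_torque'])
```

```text
12.35 [[-0.00381784 -0.00031003  0.03964899]] [-0.60350989 -0.71447044 -0.35845708] [-0.09995917  0.15557111  0.0320856 ]
```

servo_tool(
  moves=[
    [[1, 0, -0.0005, -0.0003, 0], [1, 0, -0.001, -0.0003, 0], [1, 0, -0.0015, -0.0003, 0], [1, 0, -0.002, -0.0003, 0], [1, 0, -0.0025, -0.0003, 0], [1, 0, -0.003, -0.0003, 0], [1, 0, -0.003, -0.0003, 0]],
  ],
)

```text
time: 13.05
tool_pos: [0.5734, -0.185, 0.0398]
tcp_rot: [-1.34, 1.119, 1.34]
force: [0.1, -1.1, -1.1]
width: 0.0327
```

Run:
```python
from h import *
from plant import arm
o=arm.get_obs()
print(o['time'],loc(o['tool_pos']),o['force']@F,o['ft_torque'])
s=arm.camera('scene');pickle.dump(s,open('pics/s8.pkl','wb'))
cv2.imwrite('pics/p8.png',cv2.resize(s['frame'][230:310,235:315],(640,640),interpolation=2)[:600,:,::-1])
```

```text
13.05 [[-0.00114828 -0.00115588  0.03979034]] [-0.08633495 -1.13532513 -1.13629996] [-0.00240178  0.01974583 -0.05925946]
```

View pics/p8.png

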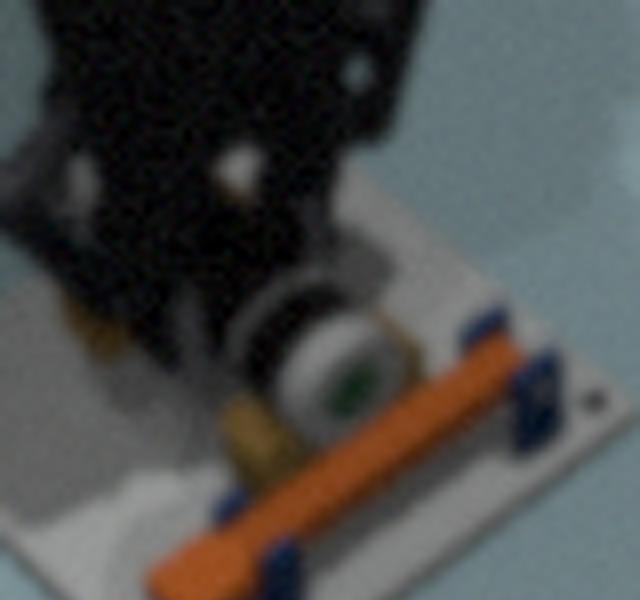

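The lens end (crop 345,385) is in the V just behind the closed bar, and there is no axial force yet. Creeping on.

servo_tool(
  moves=[
    [[1, 0, -0.0004, 0, 0], [1, 0, -0.0008, 0, 0], [1, 0, -0.0012, 0, 0], [1, 0, -0.0016, 0, 0], [1, 0, -0.0016, 0, 0]],
  ],
)

```text
time: 13.6
tool_pos: [0.5749, -0.1848, 0.0398]
tcp_rot: [-1.34, 1.119, 1.34]
force: [0.7, -0.1, -2.2]
width: 0.0329
```

servo_tool(
  moves=[
    [[1, 0, -0.0004, 0, 0], [1, 0, -0.0008, 0, 0], [1, 0, -0.0012, 0, 0], [1, 0, -0.0012, 0, 0]],
  ],
)

```text
time: 14.0
tool_pos: [0.5761, -0.1846, 0.0398]
tcp_rot: [-1.34, 1.119, 1.34]
force: [0.0, -0.1, -2.4]
width: 0.0327
```

servo_tool(
  moves=[
    [[1, 0, -0.0004, 0, 0], [1, 0, -0.0008, 0, 0], [1, 0, -0.0012, 0, 0], [1, 0, -0.0012, 0, 0]],
  ],
)

```text
time: 14.4
tool_pos: [0.5762, -0.1845, 0.0396]
tcp_rot: [-1.339, 1.121, 1.341]
force: [-3.7, -1.3, -0.5]
width: 0.0327
```

servo_tool(
  moves=[
    [[1, 0, -0.0004, 0, 0], [1, 0, -0.0008, 0, 0], [1, 0, -0.0008, 0, 0]],
  ],
)

```text
time: 14.7
tool_pos: [0.5761, -0.1845, 0.0395]
tcp_rot: [-1.338, 1.122, 1.342]
force: [-6.4, -1.2, 2.2]
width: 0.0329
```

servo_tool(
  moves=[
    [[1, 0, 0.0008, 0, 0], [1, 0.0005, 0.0008, 0, 0], [1, 0.001, 0.0008, 0, 0], [1, 0.0015, 0.0008, 0, 0], [1, 0.002, 0.0008, 0, 0], [1, 0.002, 0.0008, 0, 0]],
  ],
)

```text
time: 15.3
tool_pos: [0.5762, -0.1847, 0.0386]
tcp_rot: [-1.34, 1.121, 1.341]
force: [-6.9, -1.2, 4.7]
width: 0.0327
```

Run:
```python
from h import *
from plant import arm
o=arm.get_obs()
print(o['time'],loc(o['tool_pos']),o['force']@F,o['ft_torque'],o['width'])
```

```text
15.3 [[ 0.00173674 -0.0012821   0.03859146]] [-6.95342443  0.04988593  4.67211902] [-0.17043677  1.42192795  0.1517966 ] 0.03269476330558005
```

servo_tool(
  moves=[
    [[1, 0, 0.0005, 0, 0], [1, 0.0005, 0.001, 0, 0], [1, 0.001, 0.001, 0, 0], [1, 0.0015, 0.001, 0, 0], [1, 0.002, 0.001, 0, 0], [1, 0.002, 0.001, 0, 0]],
  ],
)

```text
time: 15.9
tool_pos: [0.5763, -0.185, 0.0374]
tcp_rot: [-1.341, 1.119, 1.339]
force: [-5.8, -0.9, 7.9]
width: 0.0327
```

Run:
```python
from h import *
from plant import arm
o=arm.get_obs()
print(o['time'],loc(o['tool_pos']),o['force']@F,o['ft_torque'],R.from_rotvec(o['tcp_rot']).as_matrix()[:,0])
```

```text
15.9 [[ 0.00177127 -0.00164185  0.03741257]] [-5.88624305  0.15918012  7.92308667] [-0.03761002  1.26299153  0.09480275] [ 9.56036311e-04 -1.06350745e-03 -9.99998977e-01]
```

servo_tool(
  moves=[
    [[1, 0, 0.0005, 0, 0], [1, 0.0005, 0.001, 0, 0], [1, 0.001, 0.001, 0, 0], [1, 0.0015, 0.001, 0, 0], [1, 0.002, 0.001, 0, 0], [1, 0.0025, 0.001, 0, 0], [1, 0.003, 0.001, 0, 0], [1, 0.003, 0.001, 0, 0]],
  ],
)

```text
time: 16.7
tool_pos: [0.5764, -0.1852, 0.0351]
tcp_rot: [-1.343, 1.118, 1.337]
force: [-5.4, -1.1, 7.2]
width: 0.0329
```

Run:
```python
from h import *
from plant import arm
o=arm.get_obs()
print(o['time'],loc(o['tool_pos']),o['force']@F,o['ft_torque'],R.from_rotvec(o['tcp_rot']).as_matrix()[:,0])
s=arm.camera('scene');pickle.dump(s,open('pics/s9.pkl','wb'))
cv2.imwrite('pics/p9.png',cv2.resize(s['frame'][230:305,235:315],(640,600),interpolation=2)[:,:,::-1])
```

```text
16.7 [[ 0.00177937 -0.00182251  0.03511   ]] [-5.50572063 -0.11834291  7.19350147] [-0.04331784  1.12514363  0.09371674] [ 0.003146   -0.00111017 -0.99999444]
```

View pics/p9.png

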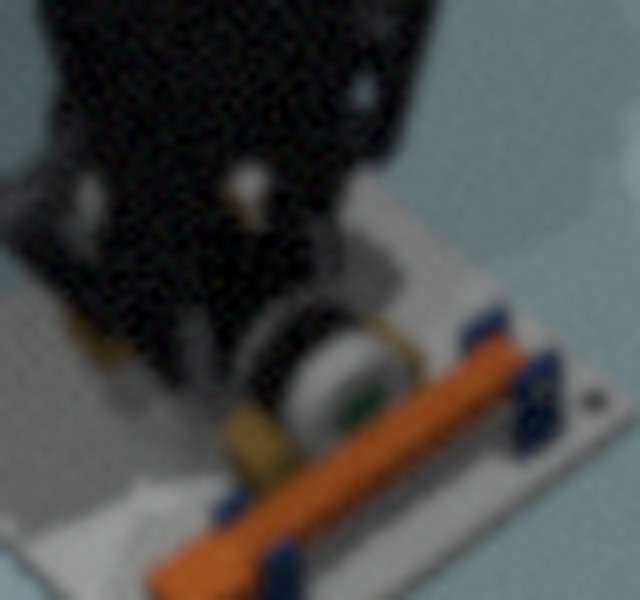

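servo_tool(
  moves=[
    [[1, 0.0005, 0, 0, 0], [1, 0.001, 0, 0, 0], [1, 0.0015, 0, 0, 0], [1, 0.0015, 0, 0, 0], [1, 0.0015, 0, 0, 0], [1, 0.0015, 0, 0, 0]],
  ],
)

```text
time: 17.35
tool_pos: [0.5763, -0.1852, 0.0339]
tcp_rot: [-1.343, 1.118, 1.337]
force: [-6.1, -0.1, 11.4]
width: 0.0331
```

Run:
```python
from h import *
from plant import arm
o=arm.get_obs()
print(o['time'],loc(o['tool_pos']),o['force']@F,o['ft_torque'],o['width'],R.from_rotvec(o['tcp_rot']).as_matrix()[:,0])
s9=pickle.load(open('pics/s8.pkl','rb'));s=arm.camera('scene')
a=cv2.resize(s9['frame'][240:300,240:300],(400,400),interpolation=2);b=cv2.resize(s['frame'][240:300,240:300],(400,400),interpolation=2)
cv2.imwrite('pics/p10.png',np.hstack([a,b])[:,:,::-1])
```

```text
17.35 [[ 0.00174643 -0.00185929  0.03389924]] [-5.99200894  0.99309964 11.38914695] [-1.12210735e-03  1.19993481e+00  7.59666529e-02] 0.03312162347149931 [ 0.00322598 -0.0012893  -0.99999397]
```

View pics/p10.png

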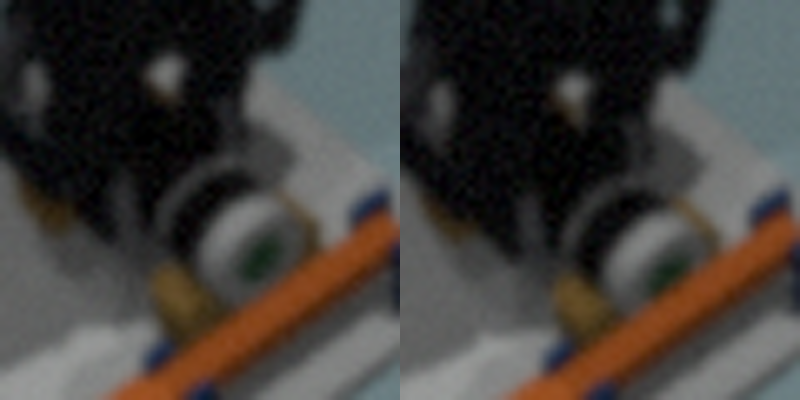

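Run:
```python
from h import *
from plant import arm
S=[pickle.load(open('pics/s8.pkl','rb')),pickle.load(open('pics/s9.pkl','rb'))]+[arm.camera('scene')]
def m(c,lo,hi,box):
    h=cv2.cvtColor(cv2.GaussianBlur(c['frame'],(0,0),.8),cv2.COLOR_RGB2HSV);a,b,x,y=box
    k=cv2.inRange(h[b:y,a:x],lo,hi);p=np.argwhere(k>0);return len(p),(p.mean(0)[::-1]+[a,b]).round(2)
for nm,box in(('near saddle',(258,274,280,296)),('far saddle',(240,262,256,280))):
    print(nm,[m(c,(12,90,40),(26,255,255),box) for c in S])
g=[cv2.cvtColor(c['frame'],cv2.COLOR_RGB2GRAY).astype(np.float32) for c in S]
def pc(n,a,b,w,h):
    print(n,[ (lambda T:np.round(T,2))(cv2.phaseCorrelate(cv2.resize(g[0][b:b+h,a:a+w],None,fx=4,fy=4,interpolation=2),cv2.resize(q[b:b+h,a:a+w],None,fx=4,fy=4,interpolation=2),cv2.createHanningWindow((4*w,4*h),5))[0])/4 for q in g[1:]])
pc('near saddle tip',258,276,13,14);pc('bar/catch',258,288,30,20);pc('ears',290,266,20,22);pc('lens end',266,266,22,18)
print('px/mm',np.diff(proj(S[0],[wor((.035,-.02,.05)),wor((.035,-.02,.04))]),axis=0)/10)
o=arm.get_obs();print(o['time'],o['force']@F,loc(o['tool_pos']))
```

```text
near saddle [(124, array([268.94, 286.77])), (118, array([269.08, 287.14])), (106, array([268.75, 287.25]))]
far saddle [(18, array([246.78, 271.17])), (12, array([247.  , 272.75])), (9, array([247., 273.]))]
near saddle tip [array([-0.13  ,  0.0025]), array([-0.1075, -0.0625])]
bar/catch [array([-0.0125,  0.01  ]), array([-0.04  , -0.0325])]
ears [array([0.    , 0.0525]), array([-0.    , -0.0225])]
lens end [array([-0.2175,  0.14  ]), array([-0.165,  0.035])]
px/mm [[0.04206472 0.30035436]]
17.45 [-5.90166679  0.16886711 10.73299019] [[ 0.0017785  -0.00182435  0.03393432]]
```

Run:
```python
from h import *
from plant import arm
sat=lambda f:(lambda a:a[...,0]-a[...,2])(f.astype(float))   # red minus blue: brass stands out
now=np.mean([sat(arm.camera('scene')['frame']) for _ in range(12)],0)
L={'s8':sat(pickle.load(open('pics/s8.pkl','rb'))['frame']),'s9':sat(pickle.load(open('pics/s9.pkl','rb'))['frame']),'now':now}
for n,c in(('near',range(263,270)),('far',range(243,250)),('near+y',range(286,291))):
  for k,f in L.items():
    out=[]
    for x in c:
        lo,hi={'near':(272,290),'far':(258,282),'near+y':(262,284)}[n]
        p=cv2.GaussianBlur(f,(0,0),.7)[lo:hi,x];t=18
        i=np.argmax(p>t);out.append(lo+i-1+(t-p[i-1])/(p[i]-p[i-1]) if i else np.nan)
    print(n,k,np.round(out,1))
```

```text
near s8 [279.8 279.2 279.1 279.1 279.3 279.9 281.2]
near s9 [281.  280.3 280.  280.  280.2 280.8 282. ]
near now [281.3 280.6 280.4 280.4 280.7 281.3 282.3]
far s8 [  nan 267.9 268.6 269.4 269.8 269.9 270.2]
far s9 [  nan 269.7 269.9 270.9 271.6 272.4 272.6]
far now [  nan   nan 270.9 271.6 272.4 272.8 273.1]
near+y s8 [271.8 273.6 275.2 275.3 274.9]
near+y s9 [272.4 273.7 275.2 275.3 274.9]
near+y now [272.8 274.7 275.4 275.3 275. ]
```

The saddle's top edge dropped 1.35 px, about 4.4 mm of sink. Axial contact with the bar (about 6 N) and the downward push (about 11 N) are both holding. Handing in.

```bash
python3 -c "
from plant import arm
o=arm.get_obs();print(o['time'],o['force'],o['width']);print(arm.job_done())"
```

```text
18.05 [-5.68507996 -1.15925035 10.96801535] 0.03276455701418669
the job is handed in; nothing more can be done
None
```

I swung the stop bar down into its catch, then took the black lens from its rest and laid it in the brass V. I slid it gently up against the closed bar and pressed it down. I handed the job in at 18 s with the gripper still holding it pressed.

**Last checks:**
- **Bar:** the pictures show it closed in its catch.
- **Contact with the bar:** about 6 N along the V, holding steady, so the lens end bears on the bar.
- **Downward push:** about 11 N. The sideways force is near zero, which fits the lens bearing on both sides of the V.
- **Sink:** the near saddle's top edge dropped 1.35 px, about 4.4 mm.
- **Grip:** steady at 33 mm opening.

**Checks that did not agree:** phase correlation on the same saddle showed almost no shift. I judged it unreliable on so small a patch and relied on the edge measurement, the force and the tool height. The last push also raised the force by about 4 N for 1.2 mm, stiffer than the springs alone would give, possibly from friction against the bar.

I did not measure the bystanders at the end. The bottle and the rack looked unmoved where they showed in the crops; the tip box was in none of the later pictures.

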